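# Press the new heel onto the shoe's sloping heel seat

## Task

A shoe is clamped upside down on the lasting jack with its heel seat ready cemented. Pick up the tan heel block from the bench, tilt it to match the slope of the seat, set it on with its flat breast towards the toe and its outline over the pale seat patch, and press it flush with a firm, steady push of about 12 N. Finish while still gripping the heel and pressing it there - do not let go - and leave the black heel, the jar, the hammer and the finished shoe where they are.

Things in the scene. Friction and masses are not known exactly. Their poses are not given: they have to be found in the camera images.
- heel: tan heel block, 52 long x 44 wide mm, 56 to 112 g, standing on its flat seat face, brown rubber walking face up (41 mm high at the flat front or breast, 50 at the round back). Origin on the seat face, midway across, 24 mm behind the breast, 28 ahead of the back. x to the breast, z up. Side walls (y = +-22 mm) flat, upright, parallel from x = -8 to +20 mm, up to 41 mm
- heel_grip (a point): where to pinch the tan heel across its side walls: 3 mm ahead of its origin, midway across, 28 mm above its seat face; axes as the heel's
- heel_breast (a point): middle of the tan heel's breast edge on its seat face, 24 mm from the heel's origin along its x
- heel_back (a point): rearmost point of the tan heel's seat face, 28 mm from the heel's origin along minus its x
- shoe: brown court shoe on its last, sole up, 225 mm long, on the jack's tilting head. Origin on the hinge, 115 mm above the bench, 110 mm below the seat along z. x to the toe. Tilted 0.12 to 0.42 rad (toe raised, seat leaning away from the toe), toe turned 0.35 to 1.15 rad left of straight ahead. The tilt is locked; a rubber buffer under the last gives along z, 1 mm at 12 N, 3 mm at 24 N
- seat (a point): the heel seat: flat pale D-shaped patch on the shoe's sole, outline as the heel's seat face; meets the heel's origin when the heel is on. 215 to 225 mm above the bench. x to the toe, z squarely out of the seat. Flat 24 mm ahead, 28 behind, 22 to each side; further ahead the sole rises, to 19 mm above the seat plane 120 mm ahead
- seat_breast (a point): middle of the seat's front edge, 24 mm from point seat towards the toe, where the heel's breast edge belongs
- seat_back (a point): rearmost point of the seat, 28 mm behind point seat, where the heel's back belongs
- black_heel: a black heel block with a dark grey walking face, same size as the tan one, for another pair; leave it. Origin in the middle of its underside
- jar: closed cement jar, amber with a red lid, 64 mm across, 78 mm high; leave it. Origin in the middle of its underside
- hammer: shoemaker's hammer, 250 mm long, wooden handle, lying on the bench; leave it. Origin on the bench under its handle
- mate: the other shoe of the pair, brown, finished, still on its last, standing on its heel, 225 mm long, 135 mm high; leave it. Origin on the bench under its heel, x to its toe
Mind the look-alikes: they are no part of the job. Several things look just like the heel: the one meant starts farthest to the robot's left.

How it is judged:
By the outcome, as a careful person would: the job done as asked, in the order asked, and still so for the second after the job is handed in, while the arm keeps its last pose, push and grip.
It also fails if it takes over 38 s, if anything falls off the work surface, if the arm or the gripper's body presses on something with over 40 N, if the wrist force passes 120 N, or if a joint passes its speed limit or range.

## Robot

A 7-joint arm with a two-finger parallel gripper is mounted at the origin on the work surface. World frame = base frame: x ahead of the robot, y to its left, z up, the work surface at z = 0. Lengths are in mm, angles in rad, forces in N, time in s.
With the tool pointing down it reaches from about 375 to 925 mm from the base axis. Payload 3.1 kg.
Tool frame: the origin (TCP) lies between the finger pads, 19 mm behind the fingertips; this is the grasp point; z points along the fingers, y is the line along which they close (so a half turn about z gives the same grasp; the last joint's range is limited). The gripper opens to 85 mm and grips with 20 to 120 N. Pads are 22 mm wide; open, the fingers measure 114 mm over their backs; the gripper's body (76 mm by 85 mm) begins 54 mm behind the grasp point. The pads swing forward as they close: fully open they stand 13 mm farther back than shut.
Start: joints at [-1.23, 0.383, 0.044, 1.598, -0.018, 1.161, -0.05], TCP at [276.134, 588.433, 249.969] pointing down, gripper open.
Joint ranges: [-2.61, 2.61], [-0.41, 2.15], [-1.48, 1.57], [0, 2.5], [-1.57, 4.71], [0.05, 1.97], [-2.85, 2.85]. Speed limits (rad/s): [2.79, 2.79, 3.14, 3.14, 3.14, 3.14, 3.14].

## Interface

Orientations are given as a rotation vector (axis times angle).
In Python, from station import r gives the robot as it stands. The module is installed in compiled form; this text tells all that it offers.
- The arm moves only by the tool arm_command, never from a script. Its argument "steps" is a list that holds one entry, the list of rows, each a list of 6 numbers: the shift along the world's x, y, z in units of 0.1 m (1.0 is 0.1 m), then the turn, a rotation vector about the world's x, y, z in units of 60 degrees (1.0 is 60 degrees). A call has 1 to 5 rows; each row is the pose to reach, as a shift and turn from the pose commanded when the call began; what a row does not reach only later rows make up. A row lasts 1/12 s, in which the tool goes at most 41.7 mm and 7.16 degrees, less where a joint would pass 70% of its speed; a pose out of reach is approached as far as the arm can. A call with a number of a shift or a turn outside -1 to 1 is refused whole. A call with a gripper value outside its range is refused whole. "claw" is the finger opening in mm, from 0 to 85.4, set as the call begins (left out, the last holds). The fingers move at their own pace and stop on an object; "force" is the grip in N (left out, the last holds). Time passes only in rows, so rows that repeat a pose let the fingers close. It gives the time, the measured TCP pose, the force, the opening and the grip force at its end, in the units of the state.
- r.sense(): the state, without advancing time (a new reading comes with each control period).
- r.snapshot(name): name is "scene" or "top"; returns the picture (384x512x3 uint8, blue, green, red); there is no depth.
- r.camera_info(name): a dict with "vertical_fov" (degrees; the focal length in pixels is half the picture's height over the tangent of half this angle, whatever the lens; pixels are square), "cx", "cy" (the principal point, pixels), "T" (4x4, takes a point from camera to world coordinates). Camera axes: x right, y up, looking along -z (the intrinsics and any distortion apply to the point x, -y, -z); pixel columns grow to the right and rows downward; lengths in mm; the calibration is good to about 2 mm. A picture is of the moment at which its call begins. camera_info takes no time and is no camera call.
- r.hand_in(): hands the job in; it is judged then, once.
The state is a dict: "t": time; "qpos": joint angles; "joint_velocities": joint speeds; "effort": joint torques, N m; "tcp_pos": TCP position; "eef_rot": TCP orientation; "contact_force": force on the tool from outside, world axes, zero at the start; "ft_torque": the same for the moment, N m; "opening": finger opening in mm; "gripper_force": force on a finger pad.
Only numpy, scipy, OpenCV 4.12 (cv2) and the standard library are available. Lean on these libraries where they do the work, as an engineer would, in place of code of your own. Each camera call takes 0.05 s, during which the arm holds its last target. There are 200 camera calls.

## Working session

There is one attempt and no reset: what is moved stays moved. The work goes in short steps, Python scripts to look and compute and a tool call to move; the robot and the scene stay as the last step left them, time stands still between calls to the robot, and variables do not carry over. Pictures are saved under pics/ and viewed, at most 10 in all, crops included, and the job is handed in when it is done.

Besides the shell and the picture viewer there is one more tool, called as name(argument=value, ...), one argument or row to a line, values as JSON. arm_command: Moves the arm, as the interface text tells. Its arguments: {"type":"object","properties":{"steps":{"type":"array","items":{"type":"array","items":{"type":"array","items":{"type":"number"}}}},"claw":{"type":"number"},"force":{"type":"number"}},"required":["steps"]}

```bash
mkdir -p pics; cat > h.py <<'E'
import numpy as np, cv2
from station import r
from scipy.spatial.transform import Rotation as R
def cam(n):
    c=r.camera_info(n); f=192/np.tan(np.radians(c['vertical_fov']/2)); return c,f,np.array(c['T'])
def ray(n,uv):
    c,f,T=cam(n); d=np.array([(uv[0]-c['cx'])/f,-(uv[1]-c['cy'])/f,-1.]); return T[:3,3],T[:3,:3]@d
def onz(n,uv,z):
    o,d=ray(n,uv); return o+d*(z-o[2])/d[2]
def proj(n,p):
    c,f,T=cam(n); q=T[:3,:3].T@(np.array(p)-T[:3,3]); return np.array([c['cx']-f*q[0]/q[2], c['cy']+f*q[1]/q[2]])
def tri(a,b):
    o1,d1=ray('scene',a);o2,d2=ray('top',b)
    d1/=np.linalg.norm(d1);d2/=np.linalg.norm(d2)
    s=np.linalg.lstsq(np.c_[d1,-d2],o2-o1,rcond=None)[0]
    p,q=o1+s[0]*d1,o2+s[1]*d2
    return (p+q)/2,np.linalg.norm(p-q)
E
python3 - <<'E'
from h import *
a=r.snapshot('scene');b=r.snapshot('top')
cv2.imwrite('pics/s.png',a);cv2.imwrite('pics/t.png',b)
for n in('scene','top'):print(r.camera_info(n))
s=r.sense();print(s)
E
```

```text
{'vertical_fov': 50.36882284291602, 'cx': 261.95558427930655, 'cy': 197.20758127969526, 'T': array([[ 3.03814076e-01, -7.66670720e-01,  5.65608534e-01,
         1.11953977e+03],
       [ 9.52578093e-01,  2.33794689e-01, -1.94769146e-01,
        -1.92674945e+02],
       [ 1.70875296e-02,  5.97959907e-01,  8.01343850e-01,
         1.05022107e+03],
       [ 0.00000000e+00,  0.00000000e+00,  0.00000000e+00,
         1.00000000e+00]])}
{'vertical_fov': 55.297349026565996, 'cx': 257.8851227406843, 'cy': 193.26506176441796, 'T': array([[ 1.82375767e-03,  9.98061723e-01, -6.22050697e-02,
         4.02605697e+02],
       [-9.99788466e-01,  5.45474161e-04, -2.05603017e-02,
         1.67618939e+01],
       [-2.04865189e-02,  6.22294082e-02,  9.97851594e-01,
         1.15043816e+03],
       [ 0.00000000e+00,  0.00000000e+00,  0.00000000e+00,
         1.00000000e+00]])}
{'t': 0.1, 'qpos': array([-1.22981116,  0.38378041,  0.04382387,  1.59944478, -0.017908  ,
        1.16120656, -0.04991138]), 'joint_velocities': array([-4.73179676e-04, -4.85792715e-04,  4.99566316e-04, -4.89849089e-03,
       -2.79060333e-05,  1.89645025e-04, -4.97708010e-04]), 'effort': array([ 2.88817442e-03, -4.34724927e+01,  1.02932051e+00, -2.50454289e+01,
        1.07680293e-02,  5.40758789e-03,  7.36161894e-06]), 'tcp_pos': array([275.7854057 , 587.6800927 , 248.68206981]), 'eef_rot': array([-0.68351736, -3.06590485,  0.00378678]), 'contact_force': array([ 1.0221895 , -0.07042798,  0.06461919]), 'ft_torque': array([ 0.01817746,  0.0013637 , -0.03754581]), 'gripper_force': 0.0, 'opening': 85.33738369544315}
```

View pics/s.png

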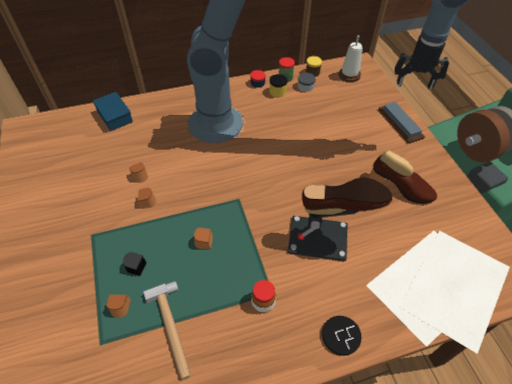

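View pics/t.png

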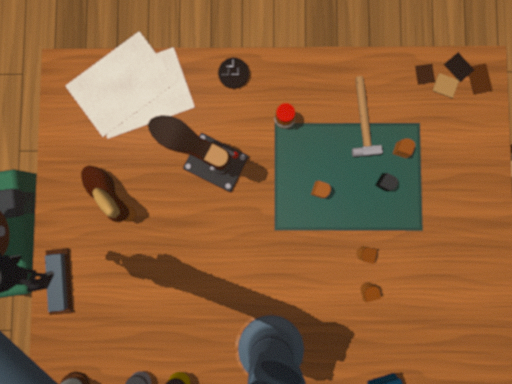

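Scene view: tan blocks at (203,238), (118,305), (138,172) and (146,198), a black block at (134,263), the seat patch at (315,192), and the jar at (263,295). In the top view the same tan blocks are at (321,189), (404,148), (368,254) and (371,292), the black one at (388,182), and the seat at (216,154).

Candidates in the top view: tan (321,189), (404,148), (368,254), (371,292), black (388,182). Columns to the left are +y, so the leftmost is (321,189), which is (203,238) in the scene view. I'll check that in a close crop.

```bash
python3 - <<'E'
from h import *
a=cv2.imread('pics/s.png');b=cv2.imread('pics/t.png')
z=lambda im,x,y,k=20:cv2.resize(im[y-k:y+k,x-k:x+k],(390,290+100-90+0),interpolation=cv2.INTER_NEAREST) if 0 else cv2.resize(im[y-15:y+15,x-20:x+20],(400,300),interpolation=cv2.INTER_NEAREST)
cv2.imwrite('pics/c.png',np.vstack([np.hstack([z(a,203,238),z(b,321,189)]),np.hstack([z(a,315,192),z(b,216,154)])]))
for uv in[(321,189),(404,148),(368,254),(371,292)]:print(onz('top',uv,45))
print(onz('scene',(203,238),45))
E
```

```text
[ 484.50229744 -150.71836759   45.        ]
[ 608.7795918  -401.74766399   45.        ]
[ 290.74493607 -288.29711184   45.        ]
[ 179.44006953 -295.24140613   45.        ]
[ 499.23628021 -153.24914064   45.        ]
```

View pics/c.png

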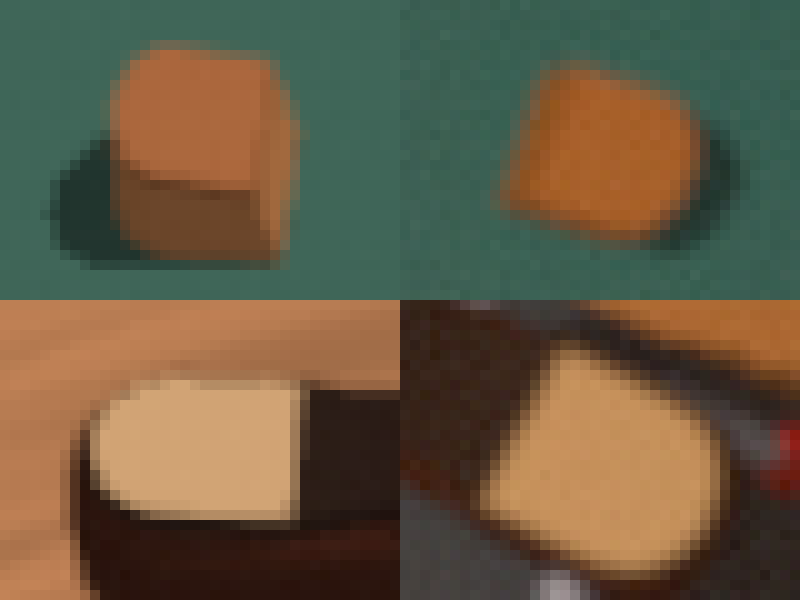

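The crop shows a brown-topped tan heel with its breast towards +y (top view left, scene view right). Its near breast bottom corner in the scene view is about (210.5,249). The pale D seat's breast corners are about (325,185) and (325,199) in the scene view, and (212.5,144) and (204.5,159) in the top view. Next I'll measure these to sub-pixel.

```bash
cat > m.py <<'E'
from h import *
K=8
def avg(n,k=4): return np.mean([r.snapshot(n).astype(np.float32) for _ in range(k)],0)
def contour(im,inside,box,thr=0.5,bgs=None):
    """subpixel outline: Lab projection, upsampled"""
    x0,y0,x1,y1=box
    c=im[y0:y1,x0:x1]
    u=cv2.resize(c,None,fx=K,fy=K,interpolation=cv2.INTER_CUBIC)
    m=inside(u).astype(np.uint8)
    cs,_=cv2.findContours(m,cv2.RETR_EXTERNAL,cv2.CHAIN_APPROX_NONE)
    c=max(cs,key=cv2.contourArea)[:,0,:].astype(float)
    return (c+.5)/K-.5+[x0,y0]
def line(c,p,q,lo=.15,hi=.85,w=1.5):
    p,q=np.array(p,float),np.array(q,float);d=q-p;L=np.linalg.norm(d);d/=L
    s=(c-p)@d;e=np.abs((c-p)@[-d[1],d[0]])
    k=(s>lo*L)&(s<hi*L)&(e<w)
    v=cv2.fitLine(c[k].astype(np.float32),cv2.DIST_HUBER,0,.01,.01).ravel()
    return np.cross([v[2],v[3],1],[v[2]+v[0],v[3]+v[1],1]),k.sum()
def meet(a,b):
    h=np.cross(a,b);return h[:2]/h[2]
E
python3 - <<'E'
from m import *
a=avg('scene');b=avg('top');np.save('a0.npy',a);np.save('b0.npy',b)
for n,im,box,P in[('scene',a,(295,177,335,207),[(325,185.3),(324.7,199.3),(313,184.6),(312,198.7)]),
             ('top',b,(196,139,236,169),[(212.5,144),(204.5,159),(223,149),(213,165)])]:
    c=contour(im,lambda u:u[:,:,1]>105,box)
    br=line(c,P[0],P[1]);s1=line(c,P[0],P[2]);s2=line(c,P[1],P[3])
    A,B=meet(br[0],s1[0]),meet(br[0],s2[0])
    M=cv2.moments(c.astype(np.float32)); cen=(M['m10']/M['m00'],M['m01']/M['m00'])
    print(n,br[1],s1[1],s2[1],A,B,cen)
    np.save(n+'_c.npy',c);np.save(n+'_p.npy',np.array([A,B,cen]))
S,T=np.load('scene_p.npy'),np.load('top_p.npy')
for i in range(3):print(tri(S[i],T[i]))
for z in(41,0):print(z,[onz('scene',p,z)[:2].round(1) for p in[(208.5,242),(210,229),(210.5,249.2),(212.5,236.5)]],[onz('top',p,z)[:2].round(1) for p in[(311,194.5),(316,180.5),(313,192)]])
E
```

```text
Traceback (most recent call last):
  File "m.py", line 17, in line
    v=cv2.fitLine(c[k].astype(np.float32),cv2.DIST_HUBER,0,.01,.01).ravel()
      ~~~~~~~~~~~^^^^^^^^^^^^^^^^^^^^^^^^^^^^^^^^^^^^^^^^^^^^^^^^^^
cv2.error: OpenCV(4.12.0) /io/opencv/modules/imgproc/src/linefit.cpp:50: error: (-215:Assertion failed) count > 0 in function 'fitLine2D_wods'
```

```bash
python3 - <<'E'
from h import *
a=np.load('a0.npy');b=np.load('b0.npy')
for n,im,ps in[('s',a,[(315,191),(310,190),(320,196),(300,180),(315,181),(325,180),(315,184),(315,185),(315,186),(330,192),(312,203),(203,233),(200,245),(211,240),(190,228),(195,242)]),('t',b,[(216,154),(222,158),(210,150),(200,165),(230,145),(220,143),(322,189),(313,188),(311,191),(305,180),(336,190)])]:
    for p in ps:print(n,p,im[p[1],p[0]].round())
E
```

```text
s (315, 191) [117. 164. 209.]
s (310, 190) [117. 164. 209.]
s (320, 196) [116. 163. 208.]
s (300, 180) [ 80. 122. 182.]
s (315, 181) [ 81. 124. 183.]
s (325, 180) [ 75. 113. 169.]
s (315, 184) [ 80. 118. 168.]
s (315, 185) [100. 141. 180.]
s (315, 186) [117. 163. 209.]
s (330, 192) [23. 28. 44.]
s (312, 203) [14. 22. 48.]
s (203, 233) [ 61. 104. 170.]
s (200, 245) [ 42.  69. 107.]
s (211, 240) [ 62. 104. 158.]
s (190, 228) [ 88. 102.  63.]
s (195, 242) [ 40.  68. 104.]
t (216, 154) [ 89. 144. 198.]
t (222, 158) [ 92. 144. 195.]
t (210, 150) [ 90. 141. 193.]
t (200, 165) [62. 65. 69.]
t (230, 145) [ 34.  64. 108.]
t (220, 143) [32. 40. 55.]
t (322, 189) [ 43.  94. 167.]
t (313, 188) [ 53.  86. 123.]
t (311, 191) [70. 92. 95.]
t (305, 180) [82. 95. 59.]
t (336, 190) [78. 91. 55.]
```

```bash
cat > seat.py <<'E'
from m import *
a=np.load('a0.npy');b=np.load('b0.npy');P={}
for n,im,box,P0,far,mid in[('scene',a,(295,177,335,207),[(325,185.3),(324.7,199.3),(313,184.6),(312,198.7)],140,95),
             ('top',b,(196,139,236,169),[(212.5,144),(204.5,159),(223,149),(213,165)],95,95)]:
    c=contour(im,lambda u:u[:,:,1]>far,box); c2=contour(im,lambda u:u[:,:,1]>mid,box)
    br=line(c2,P0[0],P0[1]);s1=line(c,P0[0],P0[2]);s2=line(c2,P0[1],P0[3])
    A,B=meet(br[0],s1[0]),meet(br[0],s2[0])
    M=cv2.moments(c.astype(np.float32)); cen=(M['m10']/M['m00'],M['m01']/M['m00'])
    print(n,br[1],s1[1],s2[1],A,B,cen,c.min(0),c.max(0))
    P[n]=(A,B,cen,c)
E
python3 - <<'E'
from seat import *
S,T=P['scene'],P['top']
X=[tri(S[i],T[i]) for i in range(3)]
for x in X:print(x)
A,B,C=[x[0] for x in X];m=(A+B)/2;print('mid',m,'w',np.linalg.norm(A-B), 'cen-mid',C-m,np.linalg.norm(C-m))
yv=(A-B)/np.linalg.norm(A-B);print('yaw from breast',np.arctan2(-yv[0],yv[1]))
for z in(41,0):print(z,[onz('scene',p,z)[:2].round(1) for p in[(208.5,242),(210,229),(210.5,249.2),(212.5,236.5)]],[onz('top',p,z)[:2].round(1) for p in[(311,194.5),(316,180.5),(313,192)]])
E
```

```text
scene 78 68 72 [324.56943255 185.0625    ] [323.96082111 198.48742649] (314.6262161734093, 191.2903147343651) [304.1875 184.4375] [323.9375 197.9375]
top 84 58 52 [211.92372424 143.02081768] [203.33385049 158.91558536] (216.18202139716732, 155.46366170720947) [204.0625 143.6875] [227.1875 165.5625]
(array([580.36330516, 149.66401102, 273.91711641]), np.float64(6.6699381096245345))
(array([554.89581683, 180.75999194, 175.14663786]), np.float64(6.358851554694816))
(array([557.26230112, 142.90950482, 223.40657114]), np.float64(0.4192926907490799))
mid [567.62956099 165.21200148 224.53187714] w 106.6356433146085 cen-mid [-10.36725987 -22.30249666  -1.12530599] 24.62006799119519
yaw from breast -2.455375550675589
41 [array([ 514.3, -141.1]), array([ 473., -127.]), array([ 538.7, -141.1]), array([ 499.9, -126. ])] [array([ 468.1, -121. ]), array([ 510.6, -136.5]), array([ 475.7, -127.1])]
0 [array([ 489.7, -139. ]), array([ 446.8, -124.3]), array([ 515.1, -139. ]), array([ 474.7, -123.3])] [array([ 470.5, -126.1]), array([ 514.6, -142.1]), array([ 478.4, -132.4])]
```

```bash
cat >> seat.py <<'E'
S,T=P['scene'],P['top']
X=[tri(S[0],T[1]),tri(S[1],T[0]),tri(S[2],T[2])]
A,B,C=[x[0] for x in X];m=(A+B)/2   # A: small x (left, +y side), B: large x
E
python3 - <<'E'
from seat import *
for x in X:print(x)
print('mid',m,'w',np.linalg.norm(A-B), 'cen-mid',C-m,np.linalg.norm(C-m))
yv=(A-B)/np.linalg.norm(A-B);print('yaw',np.arctan2(-yv[0],yv[1]),yv)
d=m-C;print('yaw2',np.arctan2(d[1],d[0]),'tilt',np.arctan2(d[2],np.hypot(d[0],d[1])))
# back: intersect planes
for th in(.1,.2,.3,.4,.5):
  for w in('scene','top'):
    # cast contour onto plane tilted th through m, with yaw from breast -> extents
    yh=np.r_[yv[:2],0]/np.hypot(*yv[:2]);xh=np.array([yh[1],-yh[0],0])
    x=xh*np.cos(th)+np.array([0,0,np.sin(th)]);nrm=np.cross(x,yh)
    pts=[]
    for uv in P[w][3]:
        o,dd=ray(w,uv);pts.append(o+dd*((m-o)@nrm)/(dd@nrm)-m)
    pts=np.array(pts);print(th,w,'x',(pts@x).min().round(1),(pts@x).max().round(1),'y',(pts@yh).min().round(1),(pts@yh).max().round(1))
E
```

```text
scene 78 68 72 [324.56943255 185.0625    ] [323.96082111 198.48742649] (314.6262161734093, 191.2903147343651) [304.1875 184.4375] [323.9375 197.9375]
top 84 58 52 [211.92372424 143.02081768] [203.33385049 158.91558536] (216.18202139716732, 155.46366170720947) [204.0625 143.6875] [227.1875 165.5625]
(array([547.79780869, 174.75270965, 226.07698061]), np.float64(0.7516236474044024))
(array([588.6638428 , 154.05120583, 228.46002355]), np.float64(1.7896488857126118))
(array([557.26230112, 142.90950482, 223.40657114]), np.float64(0.4192926907490799))
mid [568.23082575 164.40195774 227.26850208] w 45.87225629985554 cen-mid [-10.96852462 -21.49245292  -3.86193094] 24.436623648601678
yaw 1.1019066023126 [-0.89086601  0.45128593 -0.05194955]
yaw2 1.098908532498363 tilt 0.15870402069995934
0.1 scene x -50.9 -0.5 y -22.4 22.0
0.1 top x -53.5 0.2 y -23.3 23.6
0.2 scene x -51.6 -0.5 y -20.6 23.6
0.2 top x -53.4 0.2 y -23.6 23.5
0.3 scene x -52.8 -0.5 y -20.0 26.5
0.3 top x -53.8 0.2 y -23.8 23.4Traceback (most recent call last):
  File "<stdin>", line 14, in <module>
  File "h.py", line 7, in ray
    c,f,T=cam(n); d=np.array([(uv[0]-c['cx'])/f,-(uv[1]-c['cy'])/f,-1.]); return T[:3,3],T[:3,:3]@d
          ~~~^^^
  File "h.py", line 5, in cam
    c=r.camera_info(n); f=192/np.tan(np.radians(c['vertical_fov']/2)); return c,f,np.array(c['T'])
ValueError: time passes only in moves, steps and waits
```

```bash
sed -i 's/^def cam(n):/from functools import lru_cache\n@lru_cache(None)\ndef cam(n):/' h.py
python3 - <<'E'
from m import *
a=np.load('a0.npy');b=np.load('b0.npy')
f=lambda u:u[:,:,2]-u[:,:,1]>2
c=contour(a,f,(183,223,223,253));t=contour(b,f,(301,174,341,204))
for nm,k in(('s',c),('t',t)):
    h=cv2.approxPolyDP(k.astype(np.float32),.7,True)[:,0]
    print(nm,h.round(1).tolist())
cc=line(c,(197,248.8),(210.5,249.2),.1,.85);bb=line(c,(210.5,249.2),(212.5,236.5),.1,.8)
n=meet(cc[0],bb[0]);print(cc[1],bb[1],n,onz('scene',n,0))
for l,p in((cc[0],(200,0)),(bb[0],None)):
    q=[-(l[0]*x+l[2])/l[1] for x in(199,208)] if p else None
    pts=[(199,q[0]),(208,q[1])] if p else [(-(l[1]*y+l[2])/l[0],y) for y in(238,248)]
    P=[onz('scene',x,0) for x in pts];d=P[1]-P[0];print('dir',np.arctan2(d[1],d[0]),P)
E
```

```text
s [[196.1999969482422, 228.10000610351562], [193.39999389648438, 233.10000610351562], [193.6999969482422, 243.1999969482422], [194.89999389648438, 246.3000030517578], [199.1999969482422, 248.39999389648438], [210.10000610351562, 248.6999969482422], [211.3000030517578, 246.1999969482422], [212.60000610351562, 235.8000030517578], [209.89999389648438, 229.10000610351562], [200.1999969482422, 226.89999389648438]]
t [[315.8999938964844, 180.1999969482422], [313.8999938964844, 182.3000030517578], [310.3999938964844, 193.8000030517578], [321.1000061035156, 197.8000030517578], [326.79998779296875, 196.89999389648438], [329.70001220703125, 193.89999389648438], [330.8999938964844, 190.8000030517578], [330.20001220703125, 185.39999389648438], [328.3999938964844, 183.3000030517578], [318.70001220703125, 179.8000030517578]]
81 71 [210.75648955 248.76344841] [ 513.89315037 -137.95040907    0.        ]
dir 1.2363480009903076 [array([ 502.5923853 , -170.47034339,    0.        ]), array([ 511.24361077, -145.57492416,    0.        ])]
dir -0.36803747032509326 [array([ 479.68905508, -124.76106681,    0.        ]), array([ 511.5077134 , -137.03056761,    0.        ])]
```

```bash
python3 - <<'E'
from h import *
s=r.sense();Rt=R.from_rotvec(s['eef_rot']);print(Rt.as_matrix().round(3))
x=np.array([np.cos(1.22),np.sin(1.22),0]);y=np.array([-x[1],x[0],0]);z=np.array([0,0,1.])
for sg in(1,-1):
    G=R.from_matrix(np.c_[sg*-x if 0 else np.cross(sg*y,-z),sg*y,-z]);print(sg,(G*Rt.inv()).as_rotvec())
print(s['qpos'],s['tcp_pos'])
E
```

```text
[[-0.905  0.425 -0.   ]
 [ 0.425  0.905 -0.   ]
 [ 0.    -0.    -1.   ]]
1 [7.77976376e-05 2.82083098e-05 1.65876406e+00]
-1 [ 2.75382709e-05 -7.59496914e-05 -1.48282859e+00]
[-1.22979065  0.38289878  0.0438955   1.59796618 -0.01788199  1.1611932
 -0.04991464] [276.13038001 588.4002602  249.93916207]
```

arm_command(
  steps=[
    [[0.09,-0.31,0.05,0,0,-0.06],[0.175,-0.62,0.1,0,0,-0.12],[0.26,-0.92,0.15,0,0,-0.18]],
  ],
  claw=75,
)

```text
t: 0.75
tcp_pos: [302.0, 495.6, 264.8]
eef_rot: [0.972, 2.987, -0.001]
contact_force: [1.1, -0.2, 0.9]
opening: 75.4
gripper_force: 0.0
```

arm_command(
  steps=[
    [[0.09,-0.31,0.05,0,0,-0.06],[0.175,-0.62,0.1,0,0,-0.12],[0.26,-0.92,0.15,0,0,-0.18]],
  ],
)

```text
t: 1.0
tcp_pos: [328.5, 402.8, 280.3]
eef_rot: [-1.251, -2.882, -0.001]
contact_force: [1.1, -0.5, 0.4]
opening: 74.6
gripper_force: 0.0
```

arm_command(
  steps=[
    [[0.09,-0.31,0.0,0,0,-0.06],[0.175,-0.62,0.0,0,0,-0.12],[0.26,-0.92,0.0,0,0,-0.18]],
  ],
)

```text
t: 1.25
tcp_pos: [354.5, 310.8, 280.4]
eef_rot: [1.516, 2.751, 0.002]
contact_force: [0.8, 0.6, 0.5]
opening: 75.2
gripper_force: 0.0
```

arm_command(
  steps=[
    [[0.09,-0.31,0.0,0,0,-0.06],[0.175,-0.62,0.0,0,0,-0.12],[0.26,-0.92,0.0,0,0,-0.18]],
  ],
)

```text
t: 1.5
tcp_pos: [380.4, 218.7, 280.3]
eef_rot: [-1.769, -2.596, -0.001]
contact_force: [-0.1, -1.0, 0.7]
opening: 75.2
gripper_force: 0.0
```

arm_command(
  steps=[
    [[0.09,-0.31,0.0,0,0,-0.06],[0.175,-0.62,0.0,0,0,-0.12],[0.264,-0.923,0.0,0,0,-0.18]],
  ],
)

```text
t: 1.75
tcp_pos: [406.7, 126.5, 280.3]
eef_rot: [-2.005, -2.418, -0.002]
contact_force: [-0.6, 0.1, 0.3]
opening: 74.9
gripper_force: 0.0
```

arm_command(
  steps=[
    [[0.09,-0.31,-0.1,0,0,-0.06],[0.175,-0.62,-0.2,0,0,-0.12],[0.264,-0.923,-0.3,0,0,-0.18]],
  ],
)

```text
t: 2.0
tcp_pos: [433.4, 34.2, 250.3]
eef_rot: [2.224, 2.219, 0.004]
contact_force: [0.5, -0.4, -0.8]
opening: 75.2
gripper_force: 0.0
```

arm_command(
  steps=[
    [[0.09,-0.31,-0.1,0,0,-0.06],[0.175,-0.62,-0.2,0,0,-0.12],[0.264,-0.923,-0.3,0,0,-0.18]],
  ],
)

```text
t: 2.25
tcp_pos: [459.6, -58.1, 220.1]
eef_rot: [2.422, 2.0, 0.003]
contact_force: [1.7, 1.3, 1.1]
opening: 75.1
gripper_force: 0.0
```

arm_command(
  steps=[
    [[0.09,-0.31,-0.2,0,0,-0.06],[0.175,-0.62,-0.4,0,0,-0.12],[0.264,-0.923,-0.6,0,0,-0.156],[0.264,-0.923,-0.8,0,0,-0.156],[0.264,-0.923,-0.8,0,0,-0.156]],
  ],
)

```text
t: 2.67
tcp_pos: [482.9, -150.5, 136.9]
eef_rot: [-2.576, -1.792, 0.01]
contact_force: [-0.7, 1.0, 0.2]
opening: 75.3
gripper_force: 0.0
```

```bash
python3 - <<'E'
from m import *
s=r.sense();Rm=R.from_rotvec(s['eef_rot']).as_matrix();print(s['tcp_pos'],Rm.round(3))
a=r.snapshot('scene');b=r.snapshot('top')
cv2.imwrite('pics/d.png',np.hstack([cv2.resize(a[170:270,140:240],(400,400)),cv2.resize(b[130:230,270:370],(400,400))]))
E
```

```text
[ 482.87647373 -150.45638684  136.85984913] [[ 0.348  0.938 -0.007]
 [ 0.938 -0.348 -0.001]
 [-0.004 -0.006 -1.   ]]
```

View pics/d.png

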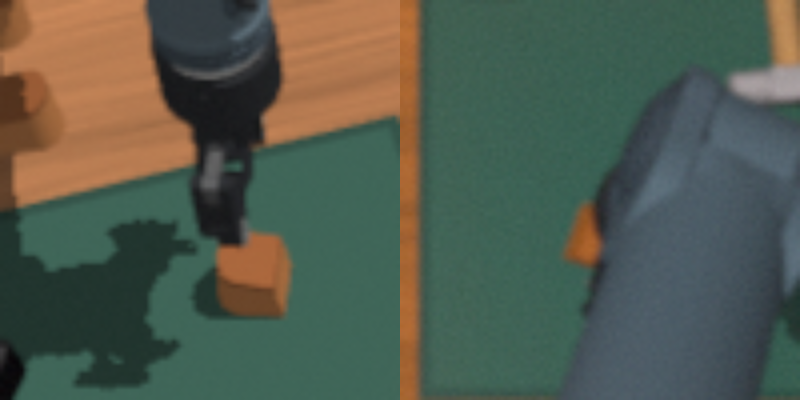

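The scene crop shows the gripper straight above the heel, which stands undisturbed at crop (253,275). The hammer at top right is clear. Descending.

arm_command(
  steps=[
    [[0.02,0,-0.3,0,0,0],[0.02,0,-0.55,0,0,0],[0.02,0,-0.75,0,0,0],[0.02,0,-0.85,0,0,0],[0.02,0,-0.85,0,0,0]],
  ],
)

```text
t: 3.18
tcp_pos: [487.2, -146.7, 54.3]
eef_rot: [-2.57, -1.802, 0.001]
contact_force: [0.1, 0.7, 1.2]
opening: 74.9
gripper_force: 0.0
```

arm_command(
  steps=[
    [[0,0,0,0,0,0],[0,0,0,0,0,0],[0,0,0,0,0,0]],
  ],
)

```text
t: 3.43
tcp_pos: [489.3, -148.8, 56.7]
eef_rot: [2.573, 1.799, 0.005]
contact_force: [0.6, -0.6, 0.0]
opening: 75.2
gripper_force: 0.0
```

arm_command(
  steps=[
    [[-0.02,-0.02,-0.1,0,0,0],[-0.02,-0.02,-0.2,0,0,0],[-0.02,-0.02,-0.27,0,0,0],[-0.02,-0.02,-0.27,0,0,0],[-0.02,-0.02,-0.27,0,0,0]],
  ],
)

```text
t: 3.85
tcp_pos: [484.7, -150.7, 27.0]
eef_rot: [-2.574, -1.798, 0.003]
contact_force: [0.2, -0.1, 0.6]
opening: 74.9
gripper_force: 0.0
```

arm_command(
  steps=[
    [[0,0,0,0,0,0],[0,0,0,0,0,0],[0,0,0,0,0,0]],
  ],
)

```text
t: 4.1
tcp_pos: [486.1, -150.9, 28.2]
eef_rot: [2.575, 1.799, 0.001]
contact_force: [1.1, -0.3, -0.4]
opening: 75.1
gripper_force: 0.0
```

```bash
python3 - <<'E'
from h import *
s=r.sense();print(s['tcp_pos'],R.from_rotvec(s['eef_rot']).as_matrix().round(3),s['joint_velocities'].round(3))
E
```

```text
[ 486.06948876 -150.93276249   28.22153616] [[ 0.344  0.939  0.001]
 [ 0.939 -0.344 -0.   ]
 [ 0.     0.001 -1.   ]] [-0.001 -0.002 -0.002  0.001 -0.001  0.001 -0.   ]
```

Good pose. Closing.

arm_command(
  steps=[
    [[0,0,0,0,0,0],[0,0,0,0,0,0],[0,0,0,0,0,0],[0,0,0,0,0,0],[0,0,0,0,0,0]],
  ],
  claw=30,
  force=60,
)

```text
t: 4.52
tcp_pos: [486.3, -150.9, 28.4]
eef_rot: [2.574, 1.799, 0.001]
contact_force: [0.8, 0.3, 3.0]
opening: 43.2
gripper_force: 62.0
```

arm_command(
  steps=[
    [[0,0,0,0,0,0],[0,0,0,0,0,0],[0,0,0,0,0,0]],
  ],
)

```text
t: 4.77
tcp_pos: [486.3, -150.9, 28.4]
eef_rot: [2.574, 1.799, 0.001]
contact_force: [0.4, 0.3, 5.2]
opening: 43.1
gripper_force: 62.0
```

arm_command(
  steps=[
    [[0,0,0.1,0,0,0],[0,0,0.3,0,0,0],[0,0,0.6,0,0,0],[0,0,0.9,0,0,0]],
  ],
)

```text
t: 5.1
tcp_pos: [483.5, -150.4, 117.8]
eef_rot: [-2.573, -1.798, 0.006]
contact_force: [1.6, 0.6, -0.0]
opening: 43.0
gripper_force: 61.5
```

arm_command(
  steps=[
    [[0.05,0.2,0.3,0,0,0],[0.1,0.5,0.6,0,0,0],[0.16,0.72,0.9,0,0,0],[0.22,0.95,1.0,0,0,0]],
  ],
)

```text
t: 5.43
tcp_pos: [509.5, -55.2, 222.2]
eef_rot: [2.574, 1.797, 0.009]
contact_force: [0.8, -0.7, -0.7]
opening: 42.7
gripper_force: 61.6
```

arm_command(
  steps=[
    [[0.05,0.25,0.2,0,0,0],[0.1,0.5,0.4,0,0,0],[0.16,0.75,0.6,0,0,0],[0.22,0.95,0.8,0,0,0]],
  ],
)

```text
t: 5.77
tcp_pos: [528.5, 41.4, 298.4]
eef_rot: [-2.572, -1.801, 0.002]
contact_force: [-0.3, -0.8, -1.0]
opening: 43.0
gripper_force: 61.6
```

arm_command(
  steps=[
    [[0.05,0.2,0,0.027,-0.014,-0.023],[0.12,0.5,0,0.07,-0.035,-0.06],[0.18,0.75,0,0.1,-0.05,-0.09],[0.24,0.97,0,0.136,-0.069,-0.115],[0.24,0.97,0,0.136,-0.069,-0.115]],
  ],
)

```text
t: 6.18
tcp_pos: [552.2, 140.9, 297.1]
eef_rot: [-2.601, -1.603, -0.214]
contact_force: [-0.4, 0.3, -2.2]
opening: 43.1
gripper_force: 61.5
```

arm_command(
  steps=[
    [[0,0,0,0,0,0],[0,0,0,0,0,0],[0,0,0,0,0,0],[0,0,0,0,0,0]],
  ],
)

```text
t: 6.52
tcp_pos: [553.7, 134.6, 297.9]
eef_rot: [-2.61, -1.595, -0.215]
contact_force: [-0.1, -0.2, -0.4]
opening: 42.7
gripper_force: 61.5
```

```bash
python3 - <<'E'
from m import *
s=r.sense();M=R.from_rotvec(s['eef_rot']).as_matrix();print(s['tcp_pos'],M.round(3),s['contact_force'],s['ft_torque'],s['opening'])
print('yaw',np.arctan2(M[1,0],M[0,0]),'tilt',np.arcsin(M[2,0]))
a=avg('scene',3);b=avg('top',3);np.save('a1.npy',a);np.save('b1.npy',b)
cv2.imwrite('pics/e.png',np.hstack([cv2.resize(a[150:210,285:345],(400,400)),cv2.resize(b[120:180,180:240],(400,400))]))
E
```

```text
[553.68953135 134.59905367 297.89393523] [[ 0.45   0.89   0.08 ]
 [ 0.879 -0.457  0.136]
 [ 0.158  0.009 -0.987]] [-0.1263234  -0.18077057 -0.38039901] [-0.18939714  0.06941124  0.05365968] 42.716443182379074
yaw 1.0978855862077346 tilt 0.1585726112077342[ WARN:0@3.112] global loadsave.cpp:1063 imwrite_ Unsupported depth image for selected encoder is fallbacked to CV_8U.
```

View pics/e.png

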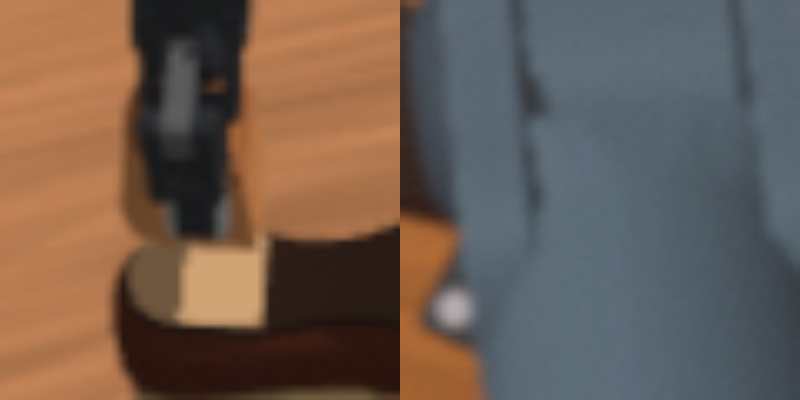

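The scene crop shows the held heel hovering above the seat, with its near breast bottom corner around crop (252,243). The top view is hidden by the arm. I'll compare the heel's predicted corners with what's seen to check the in-hand offset.

```bash
python3 - <<'E'
from m import *
s=r.sense();M=R.from_rotvec(s['eef_rot']).as_matrix();t=s['tcp_pos']
x,y,z=M[:,0],-M[:,1],-M[:,2]
O=t-3*x-28*z;print('origin',O,'xyz',x.round(3),y.round(3),z.round(3))
a=np.load('a1.npy');v=cv2.resize(a[150:210,285:345],(780,600),interpolation=cv2.INTER_CUBIC)
v=cv2.resize(a[155:200,295:355],(800,600),interpolation=cv2.INTER_CUBIC).clip(0,255).astype(np.uint8)
k=800/60
for nm,q in(('bn',(24,-22,0)),('bf',(24,22,0)),('tn',(24,-22,41)),('tf',(24,22,41)),('back',(-28,0,0)),('sn',(-8,-22,0))):
    p=proj('scene',O+np.c_[x,y,z]@q);print(nm,p.round(2))
    w=((p-[295,155]+.5)*k).astype(int);cv2.circle(v,tuple(int(i) for i in w),3,(0,255,0),-1)
S=np.array([557.4,143.1,223.5])
for q in((24,-22,0),(24,22,0),(-28,0,0),(-8,-22,0)):
    p=proj('scene',S+np.c_[x,y,z]@q);w=((p-[295,155]+.5)*k).astype(int);cv2.circle(v,tuple(int(i) for i in w),3,(255,0,0),-1)
cv2.imwrite('pics/f.png',v)
E
```

```text
origin [554.69516699 137.16961949 269.89548921] xyz [0.448 0.88  0.159] [-0.89   0.455 -0.009] [-0.08  -0.137  0.987]
bn [323.41 186.78]
bf [324.69 173.22]
tn [323.03 175.62]
tf [324.36 161.92]
back [302.95 179.2 ]
sn [310.2  186.29]
```

View pics/f.png

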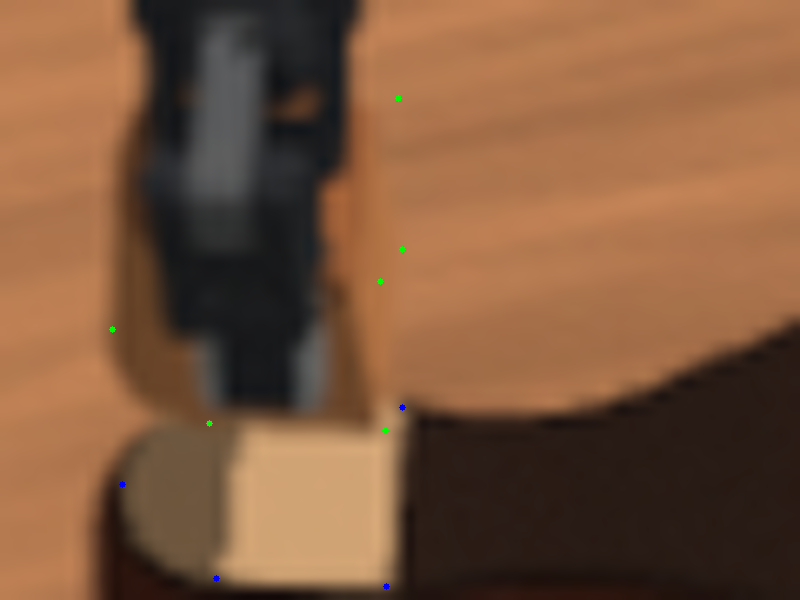

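```bash
python3 - <<'E'
from m import *
O=np.array([485,-153.5,0]);c,s_=np.cos(1.22),np.sin(1.22);B=np.array([[c,-s_,0],[s_,c,0],[0,0,1]])
for q in((24,-22,0),(24,22,0),(-28,0,0),(-28,0,50),(24,-22,41),(24,22,41),(20,-22,41),(20,22,41)):print(q,proj('scene',O+B@q).round(2))
a0=np.load('a0.npy');a1=np.load('a1.npy')
for y in (170,173,176,179,182,185):print(y,'R',(a1-a0)[y,316:330].sum(1).round().astype(int),'L',(a1-a0)[y,300:310].sum(1).round().astype(int))
E
```

```text
(24, -22, 0) [210.57 248.82]
(24, 22, 0) [212.29 235.93]
(-28, 0, 0) [193.91 241.51]
(-28, 0, 50) [191.88 232.58]
(24, -22, 41) [209.36 241.66]
(24, 22, 41) [211.16 228.58]
(20, -22, 41) [207.96 241.6 ]
(20, 22, 41) [209.79 228.51]
170 R [-274 -270 -246 -110  -48  -57  -33   -3   -2   -1    0    2   -2   -1] L [  -3   -2    0  -66 -174 -218 -259 -273 -254 -212]
173 R [-314 -291 -283 -186 -102  -76  -50  -33  -23   -2   -1    0    1    0] L [   2    0   -1  -74 -158 -184 -245 -298 -298 -279]
176 R [-311 -294 -252 -215 -180  -89  -35  -27  -16   -2    0    0    0    1] L [  -1   -2  -18 -105 -188 -187 -223 -289 -318 -320]
179 R [-322 -307 -201 -160 -171 -125  -52  -20   -6    0   -2   -2   -1    0] L [   1    1  -32 -118 -178 -175 -186 -247 -306 -313]
182 R [-265 -144  -64  -88 -133 -134  -50    8    5   -2   -2    0    1    0] L [  -2    1   -7  -84 -178 -188 -187 -184 -181 -157]
185 R [-295 -205 -166 -188 -204 -226 -187  -34   14    0   -1    2   -2    1] L [  -1   -1   -1    2   -8  -49 -101 -113 -181 -205]
```

The seat's blue dots match the patch, and the held heel matches its prediction to about 1 mm (breast edge 324.4 against 324.4, back 302.8 against 302.95). Lowering to about 7 mm above contact along the seat normal.

arm_command(
  steps=[
    [[0.005,0.012,-0.1,0,0,0],[0.012,0.03,-0.2,0,0,0],[0.018,0.043,-0.3,0,0,0],[0.023,0.054,-0.396,0,0,0],[0.023,0.054,-0.396,0,0,0]],
  ],
)

```text
t: 7.23
tcp_pos: [553.9, 141.8, 254.7]
eef_rot: [-2.607, -1.599, -0.206]
contact_force: [-0.8, 0.3, -1.6]
opening: 43.6
gripper_force: 61.5
```

arm_command(
  steps=[
    [[0,0,0,0,0,0],[0,0,0,0,0,0],[0,0,0,0,0,0],[0,0,0,0,0,0]],
  ],
)

```text
t: 7.57
tcp_pos: [556.6, 141.6, 259.1]
eef_rot: [-2.608, -1.598, -0.218]
contact_force: [0.7, 0.4, -1.6]
opening: 42.9
gripper_force: 61.5
```

```bash
cat > st.py <<'E'
from m import *
def st():
    s=r.sense();M=R.from_rotvec(s['eef_rot']).as_matrix();t=s['tcp_pos']
    x,y,z=M[:,0],-M[:,1],-M[:,2];O=t-3*x-28*z;S=np.array([557.4,143.2,223.5])
    E=np.c_[x,y,z];print('O',O.round(1),'S-O in xyz',(E.T@(S-O)).round(2),'yaw',np.arctan2(x[1],x[0]).round(3),'tilt',np.arcsin(x[2]).round(3))
    print('F xyz',(E.T@s['contact_force']).round(1),'M xyz',(E.T@s['ft_torque']).round(3),'open',s['opening'],'t',s['t'])
    return O,E
if __name__=='__main__':st()
E
python3 st.py; python3 - <<'E'
from st import *
O,E=st()
a=avg('scene',3);np.save('a2.npy',a)
v=cv2.resize(a[155:200,295:355],(800,600),interpolation=cv2.INTER_CUBIC).clip(0,255).astype(np.uint8);k=800/60
for P0,col in((O,(0,255,0)),(np.array([557.4,143.2,223.5]),(255,0,0))):
  for q in((24,-22,0),(24,22,0),(-28,0,0),(-8,-22,0)):
    p=proj('scene',P0+E@q);w=((p-[295,155]+.5)*k).astype(int);cv2.circle(v,(int(w[0]),int(w[1])),3,col,-1)
cv2.imwrite('pics/g.png',v)
E
```

```text
O [557.5 142.8 231. ] S-O in xyz [-0.91  0.35 -7.43] yaw 1.1 tilt 0.16
F xyz [ 0.4 -0.4 -1.7] M xyz [-0.028  0.214 -0.029] open 42.89357203982401 t 7.5667
O [557.5 142.8 231. ] S-O in xyz [-0.91  0.35 -7.43] yaw 1.1 tilt 0.16
F xyz [ 0.4 -0.4 -1.7] M xyz [-0.028  0.214 -0.029] open 42.89357203982401 t 7.5667
```

View pics/g.png

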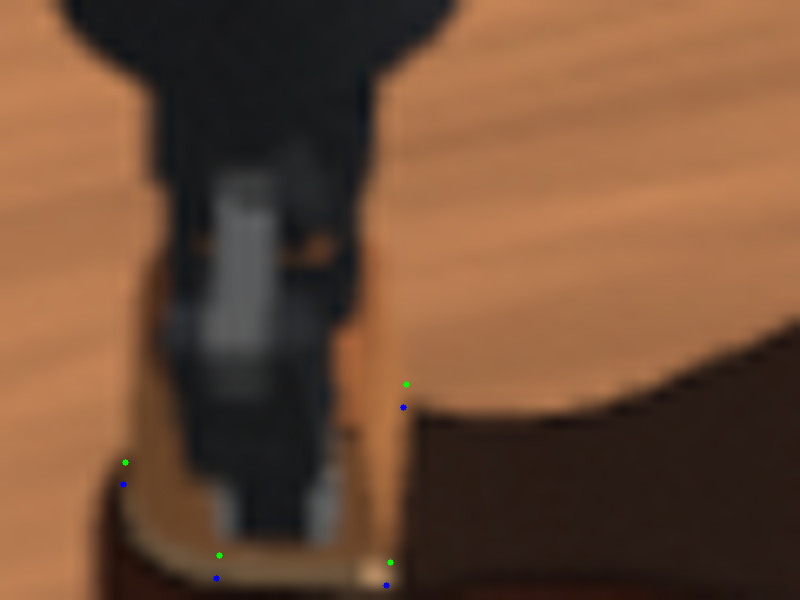

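```bash
python3 - <<'E'
from st import *
O,E=st();a=np.load('a2.npy');a0=np.load('a0.npy')
bn,bf=[proj('scene',O+E@q) for q in((24,-22,0),(24,22,0))];print(bn,bf)
S=np.array([557.4,143.2,223.5]);sn,sf=[proj('scene',S+E@q) for q in((24,-22,0),(24,22,0))];print(sn,sf)
def edge(row,im):
    v=im[row,316:332,2];mid=(v[:9].max()+45)/2
    i=max(k for k in range(15) if v[k]>mid>=v[k+1]) ;return 316+i+(v[i]-mid)/(v[i]-v[i+1])
for y in range(186,198):
    f=lambda p,q:p[0]+(q[0]-p[0])*(y-p[1])/(q[1]-p[1])
    print(y,'heel',round(edge(y,a),2),'pred',round(f(bn,bf),2),'| seat',round(edge(y,a0),2),'pred',round(f(sn,sf),2))
E
```

```text
O [557.2 142.8 230.8] S-O in xyz [-0.77  0.08 -7.22] yaw 1.1 tilt 0.16
F xyz [-0.8 -0.4 -1.2] M xyz [-0.015  0.191 -0.044] open 43.40171339172278 t 7.7167
[323.7438866  196.69017249] [324.97605881 183.27955209]
[323.50239512 198.43527208] [324.73385808 185.05449513]
186 heel 325.16 pred 324.73 | seat 324.81 pred 324.65
187 heel 324.89 pred 324.63 | seat 324.56 pred 324.55
188 heel 324.91 pred 324.54 | seat 324.52 pred 324.46
189 heel 324.87 pred 324.45 | seat 324.38 pred 324.37
190 heel 324.67 pred 324.36 | seat 324.34 pred 324.28
191 heel 324.63 pred 324.27 | seat 324.34 pred 324.19
192 heel 324.51 pred 324.17 | seat 324.3 pred 324.09
193 heel 324.52 pred 324.08 | seat 324.21 pred 324.0
194 heel 324.51 pred 323.99 | seat 324.21 pred 323.91
195 heel 324.45 pred 323.9 | seat 324.22 pred 323.82
196 heel 324.14 pred 323.81 | seat 324.15 pred 323.73
197 heel 323.96 pred 323.72 | seat 323.91 pred 323.63
```

arm_command(
  steps=[
    [[0,-0.001,-0.02,0,0,0],[0,-0.002,-0.04,0,0,0],[0,-0.002,-0.051,0,0,0],[0,-0.002,-0.051,0,0,0],[0,-0.002,-0.051,0,0,0]],
  ],
)

```text
t: 8.13
tcp_pos: [556.0, 141.4, 253.1]
eef_rot: [-2.608, -1.598, -0.215]
contact_force: [-0.2, -0.4, -0.9]
opening: 43.0
gripper_force: 61.7
```

arm_command(
  steps=[
    [[0,0,0,0,0,0],[0,0,0,0,0,0],[0,0,0,0,0,0],[0,0,0,0,0,0],[0,0,0,0,0,0]],
  ],
)

```text
t: 8.55
tcp_pos: [556.0, 141.4, 253.3]
eef_rot: [-2.608, -1.598, -0.216]
contact_force: [0.5, 0.5, -1.7]
opening: 43.0
gripper_force: 61.7
```

```bash
python3 st.py
```

```text
O [556.9 142.6 225.2] S-O in xyz [ 0.44 -0.13 -1.75] yaw 1.1 tilt 0.159
F xyz [ 0.4 -0.2 -1.8] M xyz [ 0.05   0.22  -0.036] open 43.034346860434894 t 8.55
```

Now 1 mm steps along the seat normal, watching force and moment (free-air baseline: F ≈ -1.2, My ≈ 0.2).

arm_command(
  steps=[
    [[0.001,0.002,-0.01,0,0,0],[0.001,0.002,-0.01,0,0,0],[0.001,0.002,-0.01,0,0,0],[0.001,0.002,-0.01,0,0,0]],
  ],
)

```text
t: 8.88
tcp_pos: [556.3, 141.6, 252.9]
eef_rot: [-2.608, -1.598, -0.216]
contact_force: [-2.1, -0.9, 5.0]
opening: 43.0
gripper_force: 62.2
```

arm_command(
  steps=[
    [[0.001,0.001,-0.01,0,0,0],[0.001,0.001,-0.01,0,0,0],[0.001,0.001,-0.01,0,0,0],[0.001,0.001,-0.01,0,0,0]],
  ],
)

```text
t: 9.22
tcp_pos: [556.3, 141.6, 252.4]
eef_rot: [-2.608, -1.597, -0.216]
contact_force: [-3.4, -2.2, 7.8]
opening: 43.2
gripper_force: 62.7
```

```bash
python3 st.py
```

```text
O [557.2 142.9 224.3] S-O in xyz [ 0.27 -0.01 -0.84] yaw 1.1 tilt 0.16
F xyz [-2.2  2.   8.3] M xyz [ 0.704  0.786 -0.015] open 43.1661298167225 t 9.2167
```

arm_command(
  steps=[
    [[0,0,0,0.004,0.0076,0.0014],[0,0,0,0.004,0.0076,0.0014],[0,0,0,0.004,0.0076,0.0014],[0,0,0,0.004,0.0076,0.0014]],
  ],
)

```text
t: 9.55
tcp_pos: [556.6, 141.5, 252.4]
eef_rot: [-2.601, -1.594, -0.209]
contact_force: [-3.2, -1.4, 6.9]
opening: 42.7
gripper_force: 62.5
```

```bash
python3 st.py; python3 - <<'E'
from st import *
s=r.sense();print(R.from_rotvec(s['eef_rot']).as_matrix().round(4))
E
```

```text
O [557.3 142.9 224.3] S-O in xyz [ 0.24  0.03 -0.87] yaw 1.1 tilt 0.16
F xyz [-1.5  2.2  7.3] M xyz [ 0.552  0.669 -0.042] open 42.73170624624757 t 9.55
[[ 4.480e-01  8.911e-01  7.270e-02]
 [ 8.797e-01 -4.538e-01  1.420e-01]
 [ 1.596e-01  3.000e-04 -9.872e-01]]
```

arm_command(
  steps=[
    [[0.0006,0.0012,0.0002,-0.0167,0.0085,0],[0.0006,0.0012,0.0002,-0.0167,0.0085,0],[0.0006,0.0012,0.0002,-0.0167,0.0085,0],[0.0006,0.0012,0.0002,-0.0167,0.0085,0]],
  ],
)

```text
t: 9.88
tcp_pos: [557.1, 142.0, 252.4]
eef_rot: [-2.611, -1.601, -0.186]
contact_force: [-2.1, -0.7, 6.1]
opening: 43.1
gripper_force: 62.4
```

```bash
python3 st.py
```

```text
O [557.6 142.9 224.3] S-O in xyz [ 0.08  0.31 -0.82] yaw 1.1 tilt 0.141
F xyz [-0.7  1.6  6.2] M xyz [0.344 0.365 0.019] open 43.11025866790473 t 9.8833
```

arm_command(
  steps=[
    [[0.0006,0.0012,0.0002,-0.0167,0.0085,0],[0.0006,0.0012,0.0002,-0.0167,0.0085,0],[0.0006,0.0012,0.0002,-0.0167,0.0085,0],[0.0006,0.0012,0.0002,-0.0167,0.0085,0]],
  ],
)

```text
t: 10.22
tcp_pos: [557.5, 142.4, 252.8]
eef_rot: [-2.621, -1.607, -0.163]
contact_force: [-1.6, -0.9, 6.0]
opening: 43.1
gripper_force: 62.5
```

```bash
python3 st.py
```

```text
O [557.8 142.8 224.6] S-O in xyz [ 0.05  0.5  -1.13] yaw 1.1 tilt 0.123
F xyz [-0.8  1.   6.2] M xyz [0.359 0.162 0.044] open 43.144141450602206 t 10.2167
```

arm_command(
  steps=[
    [[-0.0012,-0.0024,-0.0004,0.0334,-0.017,0],[-0.0018,-0.0036,-0.0006,0.05,-0.0255,0],[-0.0018,-0.0036,-0.0006,0.05,-0.0255,0],[-0.0018,-0.0036,-0.0006,0.05,-0.0255,0],[-0.0018,-0.0036,-0.0006,0.05,-0.0255,0]],
  ],
)

```text
t: 10.63
tcp_pos: [557.5, 141.7, 253.1]
eef_rot: [-2.591, -1.589, -0.238]
contact_force: [-1.7, -1.1, 8.2]
opening: 43.3
gripper_force: 62.6
```

```bash
python3 st.py
```

```text
O [558.5 143.6 225. ] S-O in xyz [-1.1   0.81 -1.34] yaw 1.1 tilt 0.182
F xyz [-0.2  1.   8.4] M xyz [ 0.35   0.498 -0.05 ] open 43.25909226575366 t 10.6333
```

arm_command(
  steps=[
    [[-0.012,-0.006,0.029,0,0,0],[-0.012,-0.006,0.029,-0.029,0.015,0],[-0.012,-0.006,0.029,-0.029,0.015,0],[-0.012,-0.006,0.029,-0.029,0.015,0],[-0.012,-0.006,0.029,-0.029,0.015,0]],
  ],
)

```text
t: 11.05
tcp_pos: [554.5, 141.1, 253.4]
eef_rot: [-2.608, -1.6, -0.188]
contact_force: [0.5, -0.1, -0.8]
opening: 43.3
gripper_force: 61.5
```

arm_command(
  steps=[
    [[0,0,0,0,0,0],[0,0,0,0,0,0],[0,0,0,0,0,0],[0,0,0,0,0,0],[0,0,0,0,0,0]],
  ],
)

```text
t: 11.47
tcp_pos: [555.0, 140.9, 254.1]
eef_rot: [-2.609, -1.599, -0.189]
contact_force: [0.2, 0.0, -0.2]
opening: 43.4
gripper_force: 61.5
```

```bash
python3 - <<'E'
from st import *
O,E=st()
a=avg('scene',3);st();np.save('a3.npy',a);a0=np.load('a0.npy')
v=cv2.resize(a[155:200,295:355],(800,600),interpolation=cv2.INTER_CUBIC).clip(0,255).astype(np.uint8)
cv2.imwrite('pics/h.png',v)
bn,bf=[proj('scene',O+E@q) for q in((24,-22,0),(24,22,0))]
def edge(row,im):
    v=im[row,316:332,2];mid=(v[:9].max()+45)/2
    i=max(k for k in range(15) if v[k]>mid>=v[k+1]) ;return 316+i+(v[i]-mid)/(v[i]-v[i+1])
f=lambda p,q,y:p[0]+(q[0]-p[0])*(y-p[1])/(q[1]-p[1])
print([(y,round(edge(y,a)-f(bn,bf,y),2),round(edge(y,a)-edge(y,a0),2)) for y in range(187,197)])
E
```

```text
O [555.5 141.8 226. ] S-O in xyz [ 1.71 -1.12 -2.77] yaw 1.1 tilt 0.145
F xyz [ 0.1 -0.2 -0.2] M xyz [-0.025  0.229  0.011] open 43.42577590982598 t 11.4667
O [555.5 142.  226.1] S-O in xyz [ 1.59 -1.14 -2.82] yaw 1.1 tilt 0.145
F xyz [-1.1  0.2 -1.5] M xyz [-0.021  0.194  0.013] open 42.96733338428477 t 11.6167
[(187, np.float64(0.88), np.float32(0.14)), (188, np.float64(0.9), np.float32(0.11)), (189, np.float64(0.81), np.float32(0.06)), (190, np.float64(0.84), np.float32(0.04)), (191, np.float64(0.94), np.float32(0.05)), (192, np.float64(1.0), np.float32(0.05)), (193, np.float64(1.0), np.float32(0.05)), (194, np.float64(1.14), np.float32(0.09)), (195, np.float64(1.24), np.float32(0.1)), (196, np.float64(1.32), np.float32(0.15))]
```

View pics/h.png

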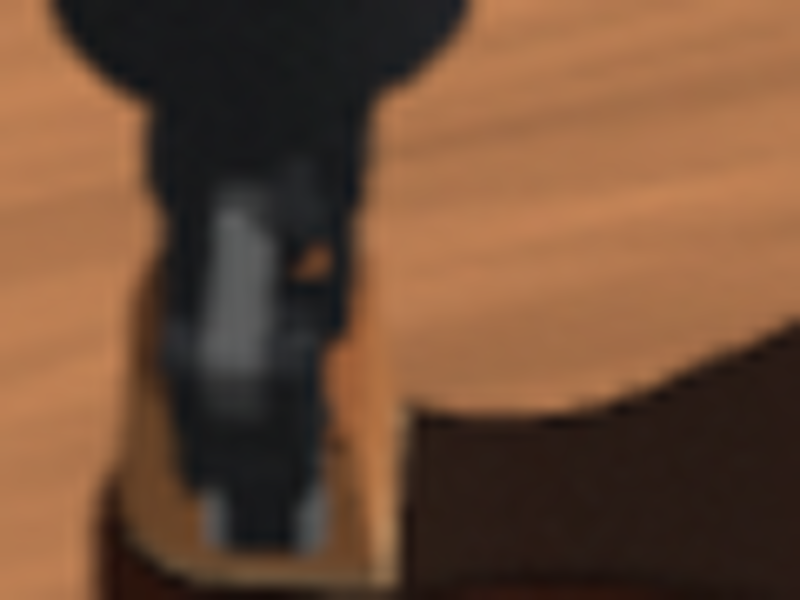

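arm_command(
  steps=[
    [[0.015,0.005,0.002,0,0,0],[0.015,0.005,0.002,0,0,0],[0.015,0.005,0.002,0,0,0],[0.015,0.005,0.002,0,0,0],[0.015,0.005,0.002,0,0,0]],
  ],
)

```text
t: 12.03
tcp_pos: [556.5, 141.5, 254.3]
eef_rot: [-2.609, -1.6, -0.189]
contact_force: [0.4, 0.6, 0.2]
opening: 43.4
gripper_force: 61.5
```

```bash
python3 st.py
```

```text
O [557.  142.5 226.2] S-O in xyz [ 0.44 -0.06 -2.77] yaw 1.1 tilt 0.145
F xyz [ 0.8 -0.1  0.1] M xyz [-0.04   0.234 -0.005] open 43.354135425825156 t 12.0333
```

arm_command(
  steps=[
    [[0.001,0.001,-0.01,0,0,0],[0.0013,0.0026,-0.02,0,0,0],[0.0013,0.0026,-0.02,0,0,0],[0.0013,0.0026,-0.02,0,0,0],[0.0013,0.0026,-0.02,0,0,0]],
  ],
)

```text
t: 12.45
tcp_pos: [556.7, 141.8, 252.6]
eef_rot: [-2.609, -1.6, -0.19]
contact_force: [0.5, -0.2, 1.1]
opening: 43.3
gripper_force: 61.7
```

```bash
python3 st.py
```

```text
O [557.2 142.7 224.4] S-O in xyz [ 0.37  0.07 -0.98] yaw 1.1 tilt 0.145
F xyz [ 0.2 -0.5  1.1] M xyz [0.085 0.276 0.018] open 43.26352580544582 t 12.45
```

arm_command(
  steps=[
    [[0.0007,0.0013,-0.01,0,0,0],[0.0007,0.0013,-0.01,0,0,0],[0.0007,0.0013,-0.01,0,0,0],[0.0007,0.0013,-0.01,0,0,0]],
  ],
)

```text
t: 12.78
tcp_pos: [556.8, 141.8, 252.4]
eef_rot: [-2.608, -1.599, -0.19]
contact_force: [-1.8, 0.2, 5.2]
opening: 43.4
gripper_force: 62.4
```

```bash
python3 st.py
```

```text
O [557.3 142.8 224.3] S-O in xyz [ 0.33  0.11 -0.85] yaw 1.1 tilt 0.145
F xyz [0.1 1.7 5.3] M xyz [0.477 0.572 0.005] open 43.35135102631352 t 12.7833
```

arm_command(
  steps=[
    [[0.0004,0.0007,-0.005,0,0,0],[0.0004,0.0007,-0.005,0,0,0],[0.0004,0.0007,-0.005,0,0,0],[0.0004,0.0007,-0.005,0,0,0]],
  ],
)

```text
t: 13.12
tcp_pos: [556.8, 141.8, 252.2]
eef_rot: [-2.608, -1.599, -0.19]
contact_force: [-1.9, -0.6, 6.5]
opening: 43.0
gripper_force: 62.4
```

```bash
python3 st.py
```

```text
O [557.3 142.8 224.1] S-O in xyz [ 0.3   0.09 -0.61] yaw 1.1 tilt 0.146
F xyz [-0.4  1.4  6.7] M xyz [0.548 0.703 0.054] open 43.03958624585879 t 13.1167
```

arm_command(
  steps=[
    [[0.001,0.002,-0.006,-0.0042,0.002,0],[0.002,0.004,-0.0115,-0.0084,0.0043,0],[0.002,0.004,-0.0115,-0.0084,0.0043,0],[0.002,0.004,-0.0115,-0.0084,0.0043,0],[0.002,0.004,-0.0115,-0.0084,0.0043,0]],
  ],
)

```text
t: 13.53
tcp_pos: [557.0, 142.0, 251.7]
eef_rot: [-2.613, -1.601, -0.177]
contact_force: [-5.5, -3.1, 9.4]
opening: 43.0
gripper_force: 63.0
```

```bash
python3 st.py
```

```text
O [557.3 142.8 223.6] S-O in xyz [ 0.41  0.13 -0.11] yaw 1.1 tilt 0.136
F xyz [-3.9  3.6 10. ] M xyz [0.82  0.676 0.053] open 43.002371437258915 t 13.5333
```

arm_command(
  steps=[
    [[0,0,0,0,0,0],[0,0,0,0,0,0],[0,0,0,0,0,0]],
  ],
)

```text
t: 13.78
tcp_pos: [557.0, 142.0, 251.7]
eef_rot: [-2.613, -1.601, -0.177]
contact_force: [-6.0, -1.8, 10.2]
opening: 43.5
gripper_force: 63.0
```

```bash
python3 - <<'E'
from st import *
O,E=st()
a=avg('scene',3);st();np.save('a4.npy',a);a0=np.load('a0.npy')
v=cv2.resize(a[155:200,295:355],(800,600),interpolation=cv2.INTER_CUBIC).clip(0,255).astype(np.uint8)
cv2.imwrite('pics/i.png',v)
E
```

```text
O [557.3 142.7 223.6] S-O in xyz [ 0.43  0.14 -0.13] yaw 1.1 tilt 0.136
F xyz [-2.9  4.5 10.7] M xyz [0.872 0.636 0.071] open 43.46218905670215 t 13.7833
O [557.3 142.7 223.6] S-O in xyz [ 0.43  0.17 -0.13] yaw 1.1 tilt 0.136
F xyz [-2.7  2.3  9.4] M xyz [0.86  0.641 0.024] open 43.272742537403495 t 13.9333
```

View pics/i.png

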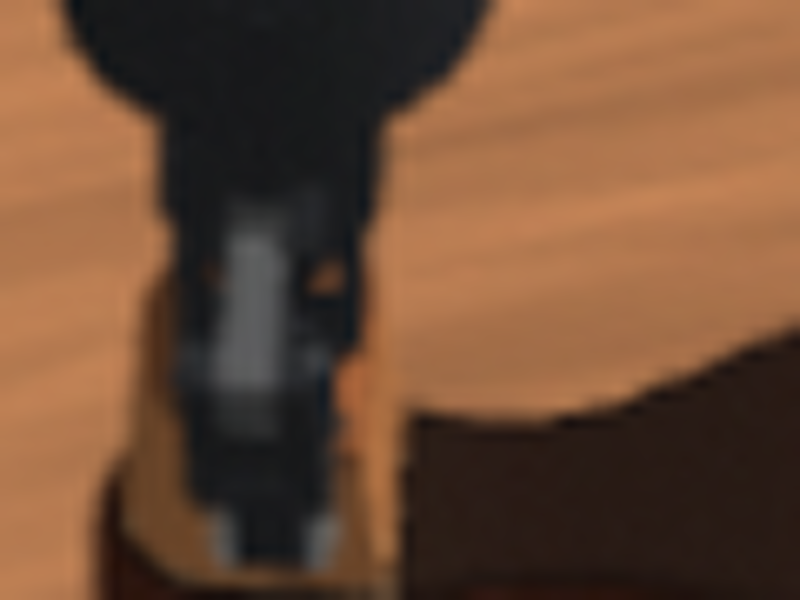

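Heel now covers the seat, with its right edge along the seat's front edge around crop (400,500). I'll relieve the sideways load and press a little more.

arm_command(
  steps=[
    [[-0.004,-0.001,-0.002,0,0,0],[-0.007,-0.001,-0.005,0,0,0],[-0.007,-0.001,-0.005,0,0,0],[-0.007,-0.001,-0.005,0,0,0],[-0.007,-0.001,-0.005,0,0,0]],
  ],
)

```text
t: 14.35
tcp_pos: [556.9, 142.0, 251.6]
eef_rot: [-2.613, -1.601, -0.18]
contact_force: [-3.8, -2.1, 9.9]
opening: 43.0
gripper_force: 62.9
```

```bash
python3 st.py
```

```text
O [557.3 142.8 223.5] S-O in xyz [ 0.43  0.12 -0.05] yaw 1.1 tilt 0.137
F xyz [-2.2  2.4 10.3] M xyz [0.767 0.532 0.063] open 42.99120104805637 t 14.35
```

arm_command(
  steps=[
    [[0,0,0,0,0,0],[0,0,0,0,0,0]],
  ],
)

```text
t: 14.52
tcp_pos: [556.9, 142.0, 251.7]
eef_rot: [-2.613, -1.601, -0.18]
contact_force: [-4.5, -1.8, 10.6]
opening: 43.3
gripper_force: 62.9
```

```bash
python3 st.py
```

```text
O [557.3 142.8 223.5] S-O in xyz [ 0.42  0.13 -0.07] yaw 1.1 tilt 0.137
F xyz [-2.2  3.2 11. ] M xyz [0.76  0.534 0.028] open 43.33399553923873 t 14.5167
```

arm_command(
  steps=[
    [[-0.006,0,-0.002,0,0,0],[-0.011,0,-0.003,0,0,0],[-0.011,0,-0.003,0,0,0],[-0.011,0,-0.003,0,0,0],[-0.011,0,-0.003,0,0,0]],
  ],
)

```text
t: 14.93
tcp_pos: [556.8, 142.0, 251.8]
eef_rot: [-2.614, -1.601, -0.183]
contact_force: [-3.0, -1.6, 9.9]
opening: 43.2
gripper_force: 62.8
```

```bash
python3 st.py
```

```text
O [557.3 142.7 223.6] S-O in xyz [ 0.44  0.13 -0.19] yaw 1.099 tilt 0.138
F xyz [-1.4  1.9 10.2] M xyz [0.491 0.417 0.039] open 43.20001496720135 t 14.9333
```

arm_command(
  steps=[
    [[0,0,0,0,0,0],[0,0,0,0,0,0]],
  ],
)

```text
t: 15.1
tcp_pos: [556.8, 142.0, 251.7]
eef_rot: [-2.614, -1.601, -0.183]
contact_force: [-1.7, -2.6, 9.5]
opening: 43.0
gripper_force: 62.8
```

```bash
python3 st.py
```

```text
O [557.3 142.7 223.6] S-O in xyz [ 0.43  0.11 -0.16] yaw 1.099 tilt 0.138
F xyz [-1.8  0.3  9.9] M xyz [0.477 0.421 0.037] open 43.04364346630133 t 15.1
```

arm_command(
  steps=[
    [[0.003,-0.001,-0.004,0.0043,0.0084,0.0013],[0.003,-0.001,-0.004,0.0043,0.0084,0.0013],[0.003,-0.001,-0.004,0.0043,0.0084,0.0013],[0.003,-0.001,-0.004,0.0043,0.0084,0.0013],[0.003,-0.001,-0.004,0.0043,0.0084,0.0013]],
  ],
)

```text
t: 15.52
tcp_pos: [557.1, 141.9, 251.6]
eef_rot: [-2.607, -1.598, -0.175]
contact_force: [-3.4, -2.5, 11.5]
opening: 42.9
gripper_force: 63.1
```

```bash
python3 st.py;python3 -c "
from h import *
print(R.from_rotvec(r.sense()['eef_rot']).as_matrix()[2].round(4))"
```

```text
O [557.3 142.8 223.4] S-O in xyz [ 0.4   0.12 -0.  ] yaw 1.1 tilt 0.139
F xyz [-2.2  2.  11.9] M xyz [0.421 0.442 0.019] open 42.888651317897036 t 15.5167
[ 0.1381 -0.0075 -0.9904]
```

arm_command(
  steps=[
    [[0,0,0,0,0,0],[0,0,0,0,0,0]],
  ],
)

```text
t: 15.68
tcp_pos: [557.1, 141.9, 251.6]
eef_rot: [-2.607, -1.598, -0.175]
contact_force: [-3.4, -2.9, 11.2]
opening: 43.4
gripper_force: 63.1
```

```bash
python3 st.py
```

```text
O [557.3 142.8 223.4] S-O in xyz [0.44 0.14 0.02] yaw 1.1 tilt 0.138
F xyz [-2.6  1.8 11.6] M xyz [0.407 0.416 0.023] open 43.35630067713494 t 15.6833
```

```bash
python3 -c "
from st import *
st();print(r.hand_in())"
```

```text
O [557.3 142.8 223.4] S-O in xyz [0.44 0.14 0.02] yaw 1.1 tilt 0.138
F xyz [-2.6  1.8 11.6] M xyz [0.407 0.416 0.023] open 43.35630067713494 t 15.6833
the job is handed in; nothing more can be done
None
```

I handed the job in at 15.7 s with the tan heel still gripped and pressed on the seat at about 12 N; by my measurements it is within about 1 mm of the seat outline and flush to about 0.01 rad, and no verdict came back.

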